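Lock the levelling jack without losing its setting

ROBOT

A 6-joint arm with a two-finger parallel gripper is mounted at the origin on the work surface. World frame = base frame: x ahead of the robot, y to its left, z up, the work surface at z = 0. Lengths are in m, angles in rad, forces in N, time in s.
With the tool pointing down it reaches from about 0.275 to 0.825 m from the base axis. Payload 4.9 kg.
Tool frame: the origin (TCP) lies at the centre of the arm's flange, where the gripper is bolted on; the fingertips stand 173 mm ahead of it and the grasp point (between the pads) lies 155 mm ahead of it; z points along the fingers, y is the direction in which the jaws open and shut (so a half turn about z gives the same grasp; the last joint's range is limited). The gripper opens to 85 mm and grips with 20 to 120 N. Pads are 22 mm wide; open, the fingers measure 114 mm over their backs; the gripper's body (76 mm by 85 mm) begins 54 mm behind the grasp point. The pads swing forward as they close: fully open they stand 13 mm farther back than shut.
Start: joints at [-1.306, 0.326, -0.193, 1.052, 0, 1.437], TCP at [0.214, -0.507, 0.405] pointing down, gripper open.
Joint ranges: [-2.65, 2.65], [-0.97, 1.79], [-1.3, 1.35], [-1.93, 2.1], [-1.47, 1.37], [-3.14, 3.14]. Speed limits (rad/s): [2.57, 2.57, 3.14, 3.14, 3.14, 3.14].

INTERFACE

Orientations are given as a 3x3 rotation matrix whose columns are the frame's x, y, z axes.
In Python, from bench import env gives the robot as it stands.
- The arm moves only by the tool send_rows, never from a script. Its argument "targets" is text: rows parted by semicolons, each of 5 numbers parted by spaces: the opening, from 0 (shut) to 1 (fully open), then the shift along the tool's x, y, z in mm, then the turn about the tool's z in rad. A call has 1 to 12 rows; each row is the pose to reach, as a shift and turn from the pose commanded when the call began, along the tool's axes at that moment; what a row does not reach only later rows make up. A row lasts 1/8 s, in which the tool goes at most 62.5 mm and 10.7 degrees, less where a joint would pass 70% of its speed; a pose out of reach is approached as far as the arm can. A call with a gripper value outside its range is refused whole. The fingers move at their own pace and stop on an object; "force" is the grip in N (left out, the last holds). Time passes only in rows, so rows that repeat a pose let the fingers close. It gives the time, the measured TCP pose, the force and the opening at its end, in the units of the state.
- env.read_state(): the state, without advancing time (a new reading comes with each control period).
- env.snapshot(name): name is "side" or "top" or "wrist"; returns a dict with "image" (420x560x3 uint8, red, green, blue), "depth" (420x560 float32, m along the optical axis (not along the pixel's ray), 0 where there is no reading), "vfov" (degrees; the focal length in pixels is half the picture's height over the tangent of half this angle, whatever the lens; pixels are square), "cx", "cy" (the principal point, pixels), "T" (4x4, takes a point from camera to world coordinates). Camera axes: x right, y down, z forward; pixel columns grow to the right and rows downward; lengths in m; the calibration is good to about 2 mm. The wrist camera is an equidistant fisheye: a pixel r from the principal point sees the ray r / f radians off the axis. A picture is of the moment at which its call begins.
- env.job_done(): hands the job in, once; it reports no verdict.
The state is a dict: "t": time; "q": joint angles; "dq": joint speeds; "joint_torque": joint torques, N m; "position": TCP position; "eef_rot": TCP orientation; "force": force on the tool from outside, world axes, zero at the start; "torque": the same for the moment, N m; "gripper_width": opening from 0.0 (shut) to 1.0 (fully open).
Only numpy, scipy, OpenCV 4.12 (cv2) and the standard library are available. Lean on these libraries where they do the work, as an engineer would, in place of code of your own. Each camera call takes 0.05 s, during which the arm holds its last target.

TASK

The levelling jack is set and now has to be locked. Lay the orange-gripped holding spanner over the flat tang of the jack's screw, its tail down between the two yellow posts, so that the screw cannot turn; then turn the brass locknut under it clockwise (seen from above), in several grips, until it comes up hard, and tighten it firmly. The screw must not turn with the nut beyond the little play of the spanner; leave the spanner in place, let go, and leave the other things on the bench alone.

Things in the scene. Friction and masses are not known exactly. Their poses are not given: they have to be found in the camera images.
- stand: Dark cast base of the levelling jack, fixed to the bench, 215 x 90 mm, 12 mm thick. Origin on the bench, on the vertical axis of screw and nut; x points to the two yellow posts, z up. A round foot (radius 34 mm, up to z 20 mm) and a neck (radius 22 mm, up to z 30 mm) carry the nut; a block at x = 113 to 137 mm, 62 mm wide, carries the posts.
- fork (a point): Middle of the gap between the yellow posts, on its flat floor: 125 mm from the screw axis, 52 mm above the bench. Axes as the stand's. The gap is 26 mm wide (y); the posts are 20 mm along x and rise 22 mm above the floor. The spanner's tail (14 mm wide) goes in the gap and rests on its floor.
- screw_top (a point): Centre of the screw's top, 68 mm above the bench. Turns with the screw; x runs along the flat tang towards the posts (within 0.05 rad at the start). Tang: 30 mm long (x), 16 mm thick (y), rising from a round shoulder (radius 15 mm, top 52 mm above the bench) to 68 mm; its uppermost 4 mm are 10 mm thick, as a lead-in.
- screw_mark (a point): End of the tang nearest the posts, at its top, 15 mm from the axis; shows whether the screw has turned (0.1 rad = 1.5 mm). The screw turns against 0.15 N m of friction and stays where it is left; unless held, it turns along with the nut, which drags on its thread with 0.3 N m.
- nut_top (a point): Centre of the top of the knurled brass locknut, on the screw axis, 48 mm above the bench; turns with it. Disc 54 mm in diameter, 18 mm tall, red line on it. Grip its rim from above, over the spanner, whose head lies within 26 mm of the axis. Fingers closing along a line 55 to 125 degrees from the spanner's handle clear it, so about 1.2 rad of turn a grip.
- nut (a joint): Turn of the locknut relative to the screw, rad, growing clockwise seen from above; starts at 0.3 to 1.1. At 2.4 it is jammed hard; more effort then passes through screw and spanner to the posts (firm: 0.7 N m or more, held for a moment). It does not grow if the screw turns along with the nut.
- spanner: Loose steel holding spanner, 0.25 kg, lying right way up. Origin: slot centre, on the underside; x points along the handle to the tail, z up. Head: two cheeks, x -15 to 21 mm, 31 mm wide over all, 10 mm thick, slot 18 mm wide, open to -x and right through, closed at x = 21 mm. Handle and tail: bar 14 mm wide, 10 mm thick, to x = 138 mm. Seated, its underside is 52 mm above the bench.
- spanner_grip (a point): Centre of the orange grip block on the spanner's handle: 57 mm from the slot centre along x, 18 mm above the underside; axes as the spanner's. The block is 30 mm long (x), 14 mm wide (y), its top 28 mm above the underside, over the centre of mass.
- gauge_case: Cream plastic case, 95 x 65 x 25 mm; leave alone. Origin under its centre.
- check_weight: Brass check weight, 42 mm diameter, 60 mm tall, standing; leave alone. Origin under its centre.
- spare_foot: Spare black levelling foot, 60 mm diameter, 70 mm tall, standing; leave alone. Origin under its centre.
- wrench: Ordinary flat wrench, 180 mm long, lying on the bench; leave alone, it does not fit. Origin under its centre, x along it.
- mouse: Black computer mouse, 105 x 58 x 33 mm; leave alone. Origin under its centre.
- bolt: Steel bolt, 80 mm long, lying on the bench; leave alone. Origin on the bench under the inner face of its head, x along the shank.

How it is judged:
On the way, in this order (a step that is already met when the one before it is completed fails the run):
1. the spanner sits on the screw's tang with its tail between the posts, released, while the nut is still loose (horizontal distance between spanner and screw_top below 0.01 m and height (world z) of spanner below 0.055 m and angle between spanner's own z axis and vertical below 0.06 rad and z of spanner in the frame of stand above 0.048 m and angle between the x axis of spanner and the x axis of stand, either way round below 0.2 rad and horizontal distance between spanner_grip and fork below 0.085 m and contact force between the fingers and spanner below 0.1 N and value of joint nut below 2.3 rad), for 0.2 s.
2. the nut is jammed and tightened firmly, so that the spanner's tail bears on its post with at least 4 N (value of joint nut above 2.34 rad and contact force between spanner and stand above 4 N), for 0.1 s.
At the end, for the whole second after the job is handed in: Nut within 0.07 rad of jammed (2.4 rad), after the tail bore on its post with 4 N; screw within 0.24 rad of its start (mark moved under 3.6 mm); spanner at rest and level on the tang, slot within 10 mm of the screw axis, underside 48 to 56 mm above the bench, tail between the posts (value of joint nut above 2.33 rad and distance of screw_mark from where it was at the start of the episode below 0.0036 m and horizontal distance between spanner and screw_top below 0.01 m and height (world z) of spanner between 0.048 and 0.056 m and angle between spanner's own z axis and vertical below 0.08 rad and horizontal distance between spanner_grip and fork below 0.085 m and linear speed of spanner below 0.02 m/s); the robot touches nothing.
It fails at once if the screw turned more than about 0.28 rad from its setting (distance of screw_mark from where it was at the start of the episode above 0.0042 m).
It fails at once if a bystander was moved more than 20 mm (distance of any of gauge_case, check_weight, spare_foot, wrench, mouse, bolt from where it was at the start of the episode above 0.02 m).
It also fails if it takes over 61 s, if anything falls off the work surface, if the arm or the gripper's body presses on something with over 40 N, if the wrist force passes 120 N, or if a joint passes its speed limit or range.

## Working session

There is one attempt and no reset: what is moved stays moved. The work goes in short steps, Python scripts to look and compute and a tool call to move; the robot and the scene stay as the last step left them, time stands still between calls to the robot, and variables do not carry over. Pictures are saved under pics/ and viewed, and the job is handed in when it is done.

Besides the shell and the picture viewer there is one more tool, called by a JSON object that holds its "name" and its "arguments", one argument or row to a line. send_rows: Moves the arm, as the interface text tells. Its arguments: {"type":"object","properties":{"targets":{"type":"string"},"force":{"type":"number"}},"required":["targets"]}

```bash
ls; mkdir -p pics
python3 - <<'E'
from bench import env
import cv2
s=env.read_state(); print(s['t'],s['position'],s['eef_rot'],s['gripper_width'])
for n in ('side','top'):
    d=env.snapshot(n); cv2.imwrite(f'pics/{n}0.png',d['image'][:,:,::-1]); print(n,d['vfov'],d['cx'],d['cy'],d['T'].round(3))
    import numpy as np; np.savez(f'{n}0.npz',**d)
E
```

```text
pics
0.0 [ 0.2134883  -0.506547    0.40389508] [[ 9.21536435e-01  3.88291632e-01 -4.56816455e-04]
 [ 3.88291826e-01 -9.21534893e-01  1.70260269e-03]
 [ 2.40134075e-04 -1.74638851e-03 -9.99998446e-01]] 0.9995871631685379
side 51.530431657381015 281.7613227835516 204.65805627668266 [[-0.875 -0.297  0.383  0.172]
 [-0.484  0.56  -0.672  0.729]
 [-0.015 -0.773 -0.634  0.71 ]
 [ 0.     0.     0.     1.   ]]
top 52.56426103225173 273.47452315564726 209.95452989542937 [[-0.01  -0.992  0.124  0.392]
 [-1.     0.01   0.002  0.056]
 [-0.003 -0.124 -0.992  1.208]
 [ 0.     0.     0.     1.   ]]
```

View pics/side0.png

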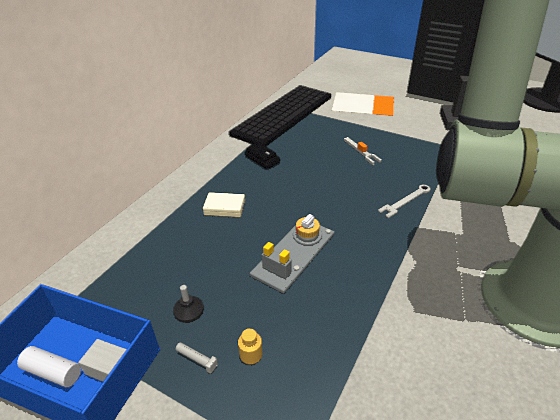

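View pics/top0.png

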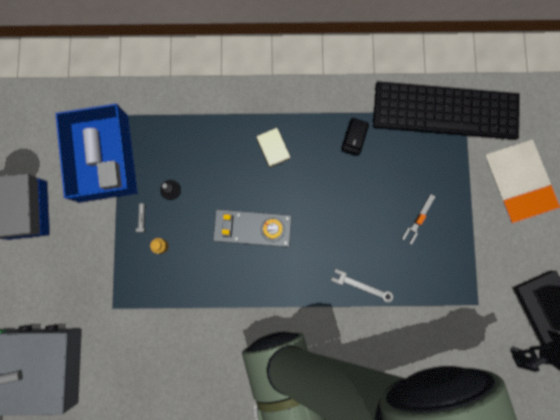

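The top view shows the jack at about (273,229), with the posts at (227,224) to its left. The spanner is at about (420,217), with its orange grip in the middle and its open head at the lower left (410,238). Next I'll measure these by colour.

```bash
cat > h.py <<'E'
import numpy as np, cv2
def ray(d,px):
    px=np.atleast_2d(px).astype(float); H=d['image'].shape[0]
    f=H/2/np.tan(np.radians(float(d['vfov']))/2)
    v=np.c_[(px[:,0]-d['cx'])/f,(px[:,1]-d['cy'])/f,np.ones(len(px))]
    return v@d['T'][:3,:3].T, d['T'][:3,3]
def rayfish(d,px):
    px=np.atleast_2d(px).astype(float); H=d['image'].shape[0]
    f=H/2/np.tan(np.radians(float(d['vfov']))/2)
    u=np.c_[px[:,0]-d['cx'],px[:,1]-d['cy']]; r=np.linalg.norm(u,axis=1)+1e-9
    th=r/f
    v=np.c_[u*(np.sin(th)/r)[:,None],np.cos(th)]
    return v@d['T'][:3,:3].T, d['T'][:3,3]
def plane(d,px,z,fish=False):
    v,o=(rayfish if fish else ray)(d,px)
    return o+v*((z-o[2])/v[:,2])[:,None]
def proj(d,P):
    H=d['image'].shape[0]; f=H/2/np.tan(np.radians(float(d['vfov']))/2)
    P=np.atleast_2d(P); c=(P-d['T'][:3,3])@d['T'][:3,:3]
    return c[:,:2]/c[:,2:]*f+[d['cx'],d['cy']]
def projf(d,P):
    H=d['image'].shape[0]; f=H/2/np.tan(np.radians(float(d['vfov']))/2)
    P=np.atleast_2d(P); c=(P-d['T'][:3,3])@d['T'][:3,:3]
    r=np.linalg.norm(c[:,:2],axis=1); th=np.arctan2(r,c[:,2])
    return c[:,:2]/r[:,None]*(th*f)[:,None]+[d['cx'],d['cy']]
def hsv(d): return cv2.cvtColor(d['image'],cv2.COLOR_RGB2HSV)
def blobs(m,amin=15):
    n,l,s,c=cv2.connectedComponentsWithStats(m.astype(np.uint8)); return [(c[i],s[i]) for i in range(1,n) if s[i][4]>=amin],l
E
python3 - <<'E'
from h import *
for n in ('top','side'):
    d=dict(np.load(n+'0.npz')); im=d['image']
    if n=='top': c=im[150:300,180:460]; cv2.imwrite('pics/topz.png',cv2.resize(c[:,:150],None,fx=5,fy=4,interpolation=2)[:,:,::-1]); cv2.imwrite('pics/topsp.png',cv2.resize(im[180:255,385:460],None,fx=8,fy=8)[:,:,::-1])
    else: cv2.imwrite('pics/sidez.png',cv2.resize(im[200:300,240:345],None,fx=6,fy=6)[:,:,::-1])
    h=hsv(d)
    for nm,lo,hi in (('orange',(3,150,120),(14,255,255)),('yellow',(18,180,120),(32,255,255))):
        b,l=blobs(cv2.inRange(h,lo,hi)>0)
        for c,s in b: print(n,nm,c.round(1),s)
E
```

```text
top orange [531.4 203.6] [ 504  186   56   36 1164]
top orange [420.7 219.1] [417 215   9  10  56]
top yellow [226.6 216.5] [224 215   7   4  25]
top yellow [225.4 231.6] [223 230   6   4  23]
side orange [385.1  96.8] [375  95  19   8  30]
side orange [361.9 147.5] [358 142   9  10  52]
side yellow [267.9 248.5] [263 242  10  14 100]
side yellow [284.  256.3] [280 250   9  14 101]
```

```bash
ls pics
```

```text
side0.png
sidez.png
top0.png
topsp.png
topz.png
```

View pics/topz.png

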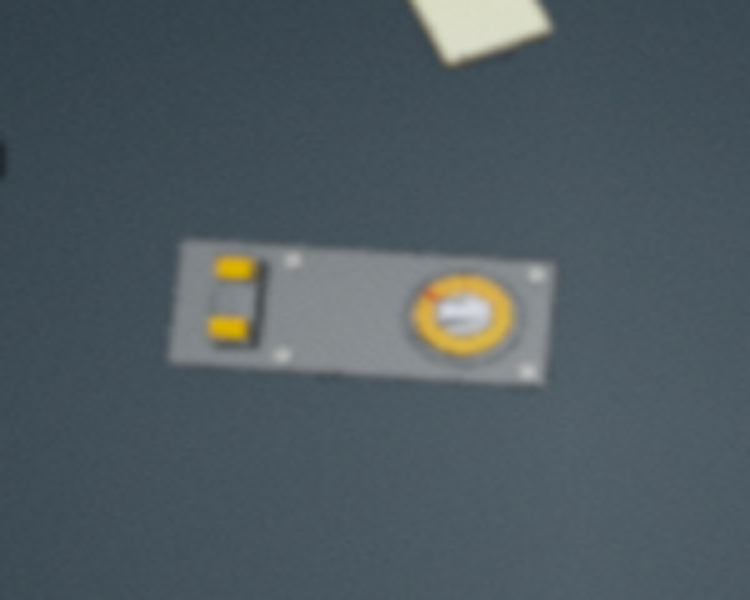

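View pics/topsp.png

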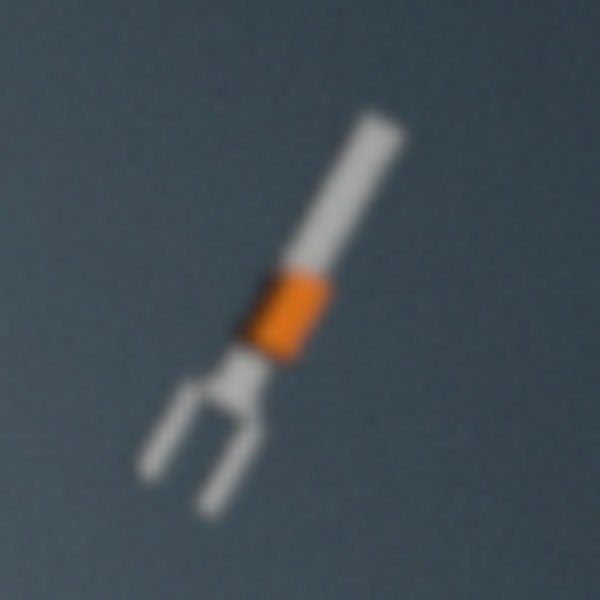

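View pics/sidez.png

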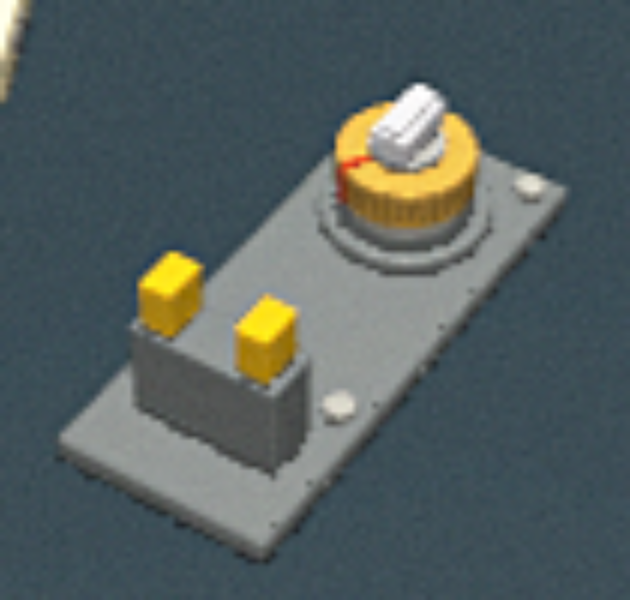

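The zooms show the post tops at (226.6,216.5) and (225.4,231.6), with the tang roughly pointing at the gap. The spanner's head is at the lower left of its zoom and its tail at the upper right.

Run:
```python
from h import *
d=dict(np.load('top0.npz')); h=hsv(d)
# posts
for z in (.074,): p=plane(d,[[226.6,216.5],[225.4,231.6]],z); print('posts',p.round(4),p.mean(0).round(4), 'sep',np.linalg.norm(p[0]-p[1]))
mid=p.mean(0)
# nut ring
m=cv2.inRange(h,(12,100,100),(32,255,255)); m[:, :245]=0; m[:,300:]=0; m[:205]=0;m[260:]=0
cs,_=cv2.findContours(m,0,1); c=max(cs,key=cv2.contourArea); e=cv2.fitEllipse(cv2.convexHull(c)); print(e)
nut=plane(d,[e[0]],.046)[0]; print('nut',nut.round(4))
# tang white
m=cv2.inRange(h,(0,0,170),(180,70,255)); m[:,255:290][...]; r=np.zeros_like(m); r[218:240,260:286]=m[218:240,260:286]
ys,xs=np.nonzero(r); w=d['image'][ys,xs].sum(1).astype(float); print('tang',xs.mean(),ys.mean(),len(xs),plane(d,[[xs.mean(),ys.mean()]],.064))
u=(mid-nut)[:2]; print('axis dist',np.linalg.norm(u),'ang',np.arctan2(u[1],u[0]))
# stand base quad
g=d['image'].astype(int); m=((g.max(2)-g.min(2)<22)&(g.mean(2)>95)).astype(np.uint8)*255
r=np.zeros_like(m); r[200:255,205:300]=m[200:255,205:300]; r=cv2.morphologyEx(r,cv2.MORPH_CLOSE,np.ones((9,9)))
cs,_=cv2.findContours(r,0,1); c=max(cs,key=cv2.contourArea); R=cv2.minAreaRect(c); q=plane(d,cv2.boxPoints(R),.012); print('base',q.round(4))
print([np.linalg.norm(q[i]-q[(i+1)%4]).round(4) for i in range(4)],[np.arctan2(*(q[(i+1)%4]-q[i])[1::-1]).round(4) for i in range(4)],'center',q.mean(0))
# spanner
b,l=blobs(cv2.inRange(h,(3,120,100),(16,255,255))>0); 
for c,s in b:
  if 400<c[0]<440: print('orange',c,plane(d,[c],.027))
r=np.zeros_like(m); g=cv2.inRange(h,(0,0,120),(180,60,255)); r[190:250,400:440]=g[190:250,400:440]
cs,_=cv2.findContours(r,0,1)
for c in cs:
  if cv2.contourArea(c)>8:
    R=cv2.minAreaRect(c); q=plane(d,cv2.boxPoints(R),.010); print('part',cv2.contourArea(c),R[0],q.round(4).tolist())
# side
s=dict(np.load('side0.npz')); print('side orange',plane(s,[[361.9,147.5]],.02))
print('side posts',plane(s,[[267.9,248.5],[284,256.3]],.066))
```

```text
posts [[0.5173 0.184  0.074 ]
 [0.4767 0.1871 0.074 ]] [0.497  0.1856 0.074 ] sep 0.040663196415892396
((272.24005126953125, 228.37515258789062), (19.06497573852539, 19.579526901245117), 15.774202346801758)
nut [0.4863 0.062  0.046 ]
tang 272.3707865168539 228.03370786516854 89 [[0.48578032 0.06156504 0.064     ]]
axis dist 0.124003310628287 ang 1.4846738335081833
base [[0.4541 0.2297 0.012 ]
 [0.5461 0.2237 0.012 ]
 [0.5279 0.0067 0.012 ]
 [0.4363 0.0147 0.012 ]]
[np.float64(0.0921), np.float64(0.2178), np.float64(0.0919), np.float64(0.2157)] [np.float64(-0.0652), np.float64(-1.6544), np.float64(3.0541), np.float64(1.4882)] center [0.49110756 0.11871388 0.012     ]
orange [420.60294118 218.97058824] [[ 0.50985541 -0.35185703  0.027     ]]
part 79.0 (411.5615234375, 232.3922882080078) [[0.4578, -0.3014, 0.01], [0.5064, -0.3318, 0.01], [0.4899, -0.3592, 0.01], [0.4414, -0.3288, 0.01]]
part 86.0 (427.66156005859375, 204.09231567382812) [[0.5325, -0.3581, 0.01], [0.5828, -0.3895, 0.01], [0.5752, -0.402, 0.01], [0.525, -0.3705, 0.01]]
side orange [[ 0.50739533 -0.34566043  0.02      ]]
side posts [[0.51593079 0.18688549 0.066     ]
 [0.47568911 0.19066271 0.066     ]]
```

{"name": "send_rows", "arguments": {
  "targets": "1 40 -4 10 -0.18;1 80 -8 20 -0.36;1 125 -12 30 -0.54;1 170 -16 40 -0.72;1 215 -20 50 -0.9;1 260 -24 60 -1.1;1 300 -27 70 -1.28;1 333 -29 75 -1.46;1 333 -29 75 -1.64;1 333 -29 75 -1.82;1 333 -29 75 -2.0;1 333 -29 75 -2.185",
  "force": 40
}}

```text
t: 1.6
position: [0.5091, -0.3506, 0.3291]
eef_rot: [[-0.852, 0.524, -0.001], [0.524, 0.852, 0.001], [0.001, 0.0, -1.0]]
force: [-0.2, -0.1, 0.1]
gripper_width: 1.0
```

```bash
cat > snap.py <<'E'
import sys
from bench import env
import numpy as np, cv2
n,tag=sys.argv[1:3]
d=env.snapshot(n); np.savez(tag+'.npz',**d); cv2.imwrite(f'pics/{tag}.png',d['image'][:,:,::-1])
s=env.read_state(); print(s['t'],s['position'].round(4),s['q'].round(3),'yaw_y',np.arctan2(*s['eef_rot'][1::-1,1]).round(4),s['force'].round(2),s['gripper_width'])
E
python3 snap.py wrist w1; python3 -c "
from h import *
d=np.load('w1.npz');print(d['vfov'],d['cx'],d['cy'],d['T'].round(3))"
```

```text
1.65 [ 0.5091 -0.3506  0.3291] [-0.723  0.507 -0.114  0.951 -0.    -0.175] yaw_y 1.0229 [ 0.66 -0.35 -0.03] 1.000574705654261
65.70646984690485 278.57058572930765 205.68309551814792 [[ 0.524  0.81   0.264  0.441]
 [ 0.852 -0.498 -0.161 -0.308]
 [ 0.001  0.309 -0.951  0.299]
 [ 0.     0.     0.     1.   ]]
```

View pics/w1.png

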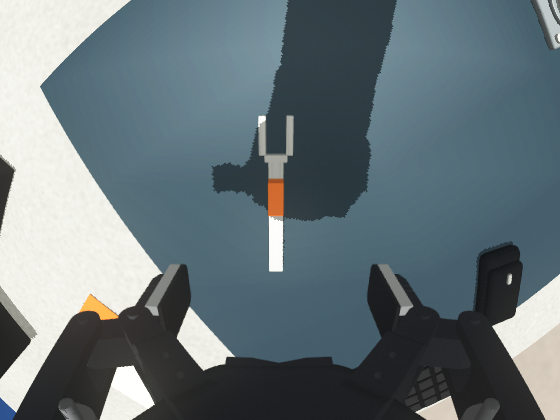

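The wrist view shows the spanner pointing straight up the image between the fingers: head at about (276,135), orange grip (276,198), tail end (276,271).

```bash
cat > spw.py <<'E'
from h import *
import sys
from bench import env
d=dict(np.load(sys.argv[1]+'.npz')); h=hsv(d)
b,l=blobs(cv2.inRange(h,(3,150,100),(16,255,255))>0,100)
print([(c.round(1),s) for c,s in b])
E
python3 spw.py w1
python3 - <<'E'
from h import *
d=dict(np.load('w1.npz'));im=d['image']
cv2.imwrite('pics/w1z.png',cv2.resize(im[105:285,225:325],None,fx=5,fy=3.3,interpolation=0)[:,:,::-1])
for y in (120,135,150,165,185,198,210,225,240,255,268): print(y,[int(v) for v in im[y,252:302].astype(int).sum(1)//3])
E
```

```text
[(array([275.5, 197. ]), array([268, 179,  16,  37, 589], dtype=int32))]
120 [125, 124, 124, 125, 124, 125, 211, 253, 255, 255, 255, 255, 252, 164, 69, 59, 59, 58, 59, 59, 59, 58, 60, 58, 58, 58, 60, 58, 58, 58, 58, 58, 57, 63, 111, 166, 167, 170, 173, 173, 164, 112, 58, 57, 57, 57, 58, 58, 58, 56]
135 [119, 120, 109, 79, 59, 58, 103, 152, 165, 165, 169, 171, 168, 129, 75, 57, 58, 58, 58, 57, 57, 58, 58, 57, 58, 57, 57, 58, 57, 57, 58, 58, 57, 62, 133, 166, 163, 168, 171, 172, 162, 93, 56, 56, 57, 56, 57, 57, 56, 57]
150 [81, 57, 57, 57, 59, 58, 85, 146, 161, 163, 167, 169, 169, 139, 76, 57, 56, 56, 57, 57, 57, 57, 57, 55, 57, 56, 57, 56, 56, 57, 56, 56, 56, 56, 153, 162, 160, 165, 168, 170, 159, 73, 55, 55, 55, 55, 55, 55, 56, 55]
165 [55, 56, 56, 56, 55, 56, 56, 55, 57, 56, 56, 55, 56, 56, 56, 57, 136, 159, 162, 156, 157, 159, 161, 162, 160, 161, 160, 157, 154, 159, 161, 112, 58, 55, 56, 56, 56, 55, 55, 56, 54, 55, 55, 55, 55, 55, 55, 55, 55, 55]
185 [56, 55, 56, 56, 56, 55, 57, 55, 56, 55, 55, 57, 56, 56, 56, 62, 116, 120, 120, 120, 120, 120, 120, 120, 120, 120, 120, 120, 120, 120
[... 854 characters left out ...]
06, 107, 107, 109, 108, 102, 250, 252, 252, 252, 252, 252, 252, 252, 252, 252, 252, 252, 252, 250, 96, 67, 107, 108, 108, 108, 106, 107, 108, 109, 107, 108, 106, 108, 107, 107, 107, 106, 107]
255 [104, 105, 103, 105, 104, 105, 104, 105, 105, 105, 105, 106, 105, 105, 105, 106, 96, 245, 251, 251, 251, 251, 251, 251, 252, 250, 251, 251, 251, 251, 238, 109, 105, 106, 106, 105, 106, 106, 105, 106, 105, 106, 105, 106, 105, 106, 105, 104, 106, 105]
268 [103, 103, 102, 103, 102, 102, 102, 102, 103, 103, 103, 103, 104, 102, 104, 103, 103, 243, 250, 249, 249, 250, 250, 251, 251, 249, 249, 249, 250, 250, 239, 108, 103, 102, 105, 103, 103, 103, 103, 103, 103, 103, 101, 102, 101, 103, 102, 101, 102, 101]
```

Run:
```python
from h import *
d=dict(np.load('w1.npz'))
p=plane(d,[[275.7,116],[275.7,135],[275.5,165],[275.7,240],[275.7,255],[275.8,271.3]],.010,True); print(p.round(4))
print('len',np.linalg.norm(p[0]-p[-1]))
u=(p[-1]-p[1])[:2];u/=np.linalg.norm(u);print('ang sp x',np.arctan2(u[1],u[0]))
for pt,off in ((p[0],72),(p[-1],-81)): print('grip est',pt[:2]+u*off/1000)
o=plane(d,[[275.6,179],[275.6,215.5]],.028,True);print('orange',o,np.linalg.norm(o[0]-o[1]),o.mean(0))
T=np.array([[-0.852,0.524],[0.524,0.852]])
for g in (p[0][:2]+u*.072,p[-1][:2]-u*.081,o.mean(0)[:2]): print('tool shift',(T.T@(g-[.5091,-.3506])*1000).round(1))
```

```text
[[ 0.4493 -0.3161  0.01  ]
 [ 0.4637 -0.325   0.01  ]
 [ 0.4867 -0.3394  0.01  ]
 [ 0.5494 -0.378   0.01  ]
 [ 0.5633 -0.3866  0.01  ]
 [ 0.5792 -0.3963  0.01  ]]
len 0.15270219739987265
ang sp x -0.5531897151598264
grip est [ 0.51051692 -0.35388441]
grip est [ 0.51026947 -0.35371832]
orange [[ 0.494304   -0.34379358  0.028     ]
 [ 0.52246147 -0.36120805  0.028     ]] 0.03310750441503581 [ 0.50838274 -0.35250082  0.028     ]
tool shift [-2.9 -2.1]
tool shift [-2.6 -2. ]
tool shift [-0.4 -2. ]
```

{"name": "send_rows", "arguments": {
  "targets": "1 -2.5 -2 50 0.005;1 -2.5 -2 100 0.005;1 -2.5 -2 140 0.005;1 -2.5 -2 151 0.005;1 -2.5 -2 151 0.005;0 -2.5 -2 151 0.005;0 -2.5 -2 151 0.005;0 -2.5 -2 151 0.005;0 -2.5 -2 151 0.005;0 -2.5 -2 151 0.005",
  "force": 60
}}

```text
t: 2.9
position: [0.5105, -0.3541, 0.1794]
eef_rot: [[-0.846, 0.534, 0.001], [0.534, 0.846, -0.001], [-0.001, -0.0, -1.0]]
force: [-0.6, 0.4, 5.6]
gripper_width: 0.156
```

{"name": "send_rows", "arguments": {
  "targets": "0 0 0 -50 0;0 0 0 -100 0;0 15 20 -121 -0.15;0 40 60 -121 -0.33;0 70 100 -121 -0.51;0 100 140 -121 -0.69;0 130 190 -121 -0.87;0 160 235 -121 -1.05;0 190 280 -121 -1.23;0 220 320 -121 -1.41;0 250 360 -121 -1.59;0 269 389 -121 -1.77"
}}

```text
t: 4.4
position: [0.4893, 0.1207, 0.2991]
eef_rot: [[-0.349, -0.937, -0.002], [-0.937, 0.349, 0.0], [0.0, 0.002, -1.0]]
force: [1.0, -0.2, -2.8]
gripper_width: 0.147
```

{"name": "send_rows", "arguments": {
  "targets": "0 0 0 0 -0.16;0 0 0 0 -0.29;0 0 0 0 -0.29"
}}

```text
t: 4.78
position: [0.4899, 0.1188, 0.2991]
eef_rot: [[-0.075, -0.997, -0.001], [-0.997, 0.075, -0.0], [0.0, 0.001, -1.0]]
force: [1.0, 0.1, -3.1]
gripper_width: 0.149
```

```bash
python3 snap.py wrist w2; python3 snap.py side s2; python3 -c "
from h import *
d=np.load('s2.npz');cv2.imwrite('pics/s2z.png',cv2.resize(d['image'][130:300,220:400],None,fx=4,fy=3.5)[:,:,::-1])"
```

```text
4.825 [0.49   0.1187 0.2993] [ 0.091  0.344 -0.463  0.765  0.    -1.404] yaw_y 3.0659 [-0.52  0.83 -2.26] 0.14760701006717328
4.875 [0.4901 0.1186 0.2994] [ 0.091  0.344 -0.463  0.765  0.    -1.404] yaw_y 3.0658 [-0.2  -0.57 -2.44] 0.1504692947906701
```

View pics/w2.png

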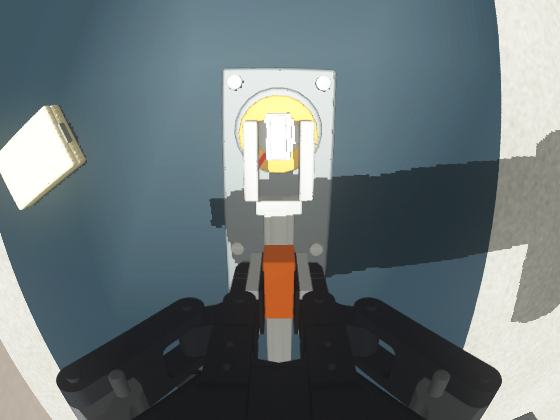

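View pics/s2z.png

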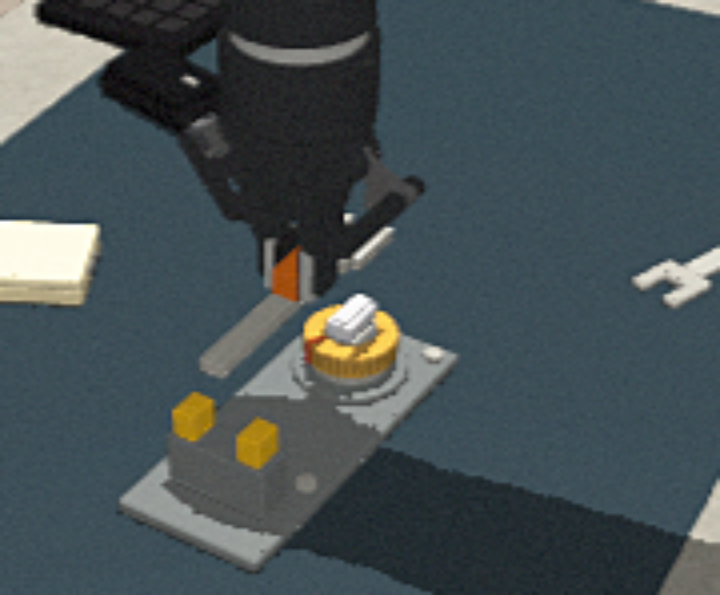

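Spanner held and level above the jack: in the wrist view its cheeks are at x≈249 and 307, the tang at about (279,137), inside the slot's span.

Run:
```python
from h import *
d=dict(np.load('w2.npz'));im=d['image']
cv2.imwrite('pics/w2z.png',cv2.resize(im[60:260,215:345],None,fx=5.5,fy=3,interpolation=0)[:,:,::-1])
cv2.imwrite('pics/w2y.png',cv2.resize(im[80:220,215:345],None,fx=6,fy=4.2,interpolation=0)[:,:,::-1])
```

```text
(no output)
```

View pics/w2y.png

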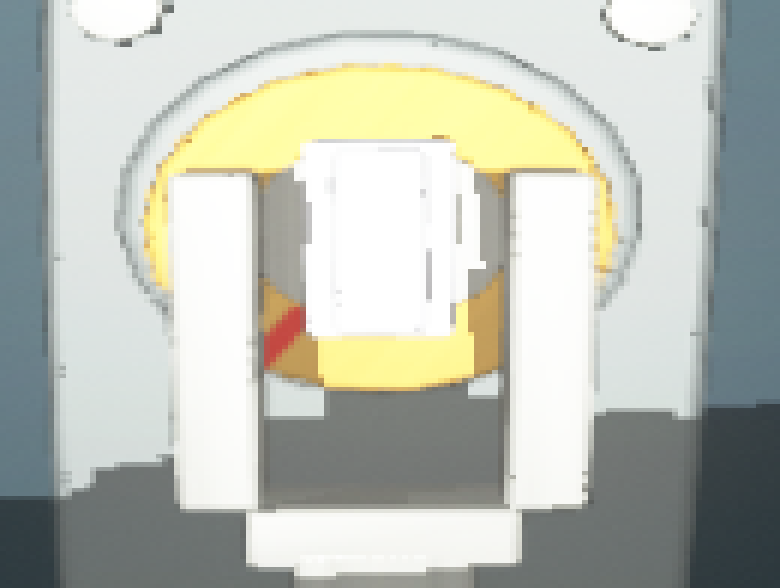

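Run:
```python
from h import *
d=dict(np.load('w2.npz')); print(d['T'][:3,3])
R=np.array([[-0.0757,-0.997],[-0.997,0.0757]]); t=np.array([.4901,.1187])
def L(px,z): return ((plane(d,px,z,True)[:,:2]-t)@R*1000).round(1)
f=lambda X,Y:(215+X/6,80+Y/4.2)
for z in (.130,):
  print('cheek tips',L([f(175,172),f(255,172),f(508,172),f(595,172)],z)); print('outer y base',L([f(179,505),f(590,505)],z)); print('slot end',L([f(255,507),f(508,507)],z))
print('nut rim far/near',L([f(379,65),f(379,388)],.048)); print('nut rim l/r',L([f(143,225),f(617,225)],.048))
print('tang far', L([f(302,142),f(453,142)],.068-.004),'near',L([f(305,335),f(453,335)],.064),'leadin',L([f(335,200),f(425,200)],.068))
print('screws',L([(234.5,82.5),(323,83),(237,250),(316.5,250)],.014))
print('base edges',L([f(45,0),f(722,0),f(60,400),f(700,400)],.012))
```

```text
[0.4833911  0.04033474 0.26871991]
cheek tips [[ 71.2 -13.8]
 [ 71.1  -8.1]
 [ 71.2   9.7]
 [ 71.3  15.9]]
outer y base [[ 36.  -14.3]
 [ 36.1  16.4]]
slot end [[35.8 -8.6]
 [35.8 10.3]]
nut rim far/near [[83.9  0.5]
 [31.   0.6]]
nut rim l/r [[ 58.2 -26.2]
 [ 58.3  27.5]]
tang far [[72.  -7.4]
 [72.1  8.2]] near [[42.7 -7.3]
 [42.8  8.4]] leadin [[63.6 -3.9]
 [63.6  5.3]]
screws [[ 95.5 -33.2]
 [ 95.2  35. ]
 [-45.  -35.3]
 [-44.9  34. ]]
base edges [[ 98.  -42.9]
 [ 98.1  45. ]
 [ 21.1 -42.8]
 [ 21.2  44.1]]
```

{"name": "send_rows", "arguments": {
  "targets": "0 1 -0.4 15 0;0 1 -0.4 30 0;0 1 -0.4 43 0;0 1 -0.4 43 0"
}}

```text
t: 5.38
position: [0.4898, 0.1175, 0.255]
eef_rot: [[-0.074, -0.997, -0.003], [-0.997, 0.074, -0.0], [0.0, 0.003, -1.0]]
force: [0.2, -0.6, -3.3]
gripper_width: 0.152
```

```bash
python3 snap.py wrist w3; python3 snap.py side s3
python3 - <<'E'
from h import *
d=dict(np.load('w3.npz'));im=d['image']
cv2.imwrite('pics/w3y.png',cv2.resize(im[60:260,205:355],None,fx=5,fy=3,interpolation=0)[:,:,::-1])
d=np.load('s3.npz');cv2.imwrite('pics/s3z.png',cv2.resize(d['image'][150:300,230:350],None,fx=5,fy=4)[:,:,::-1])
E
```

```text
5.425 [0.4903 0.1176 0.2559] [ 0.089  0.4   -0.512  0.661  0.    -1.408] yaw_y 3.0678 [-0.37 -0.3  -2.5 ] 0.14924159137855691
5.475 [0.4906 0.1177 0.2564] [ 0.089  0.4   -0.511  0.661  0.    -1.408] yaw_y 3.0679 [ 0.5   0.73 -2.86] 0.15262100033398635
```

View pics/w3y.png

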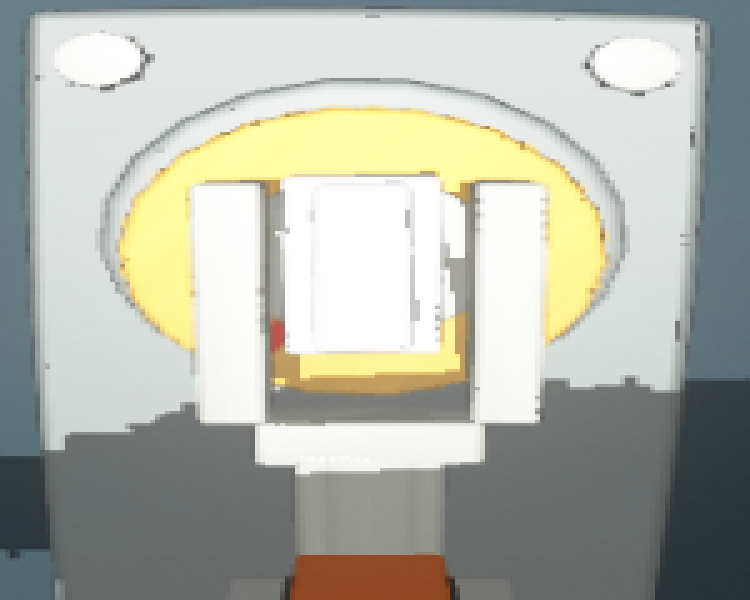

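View pics/s3z.png

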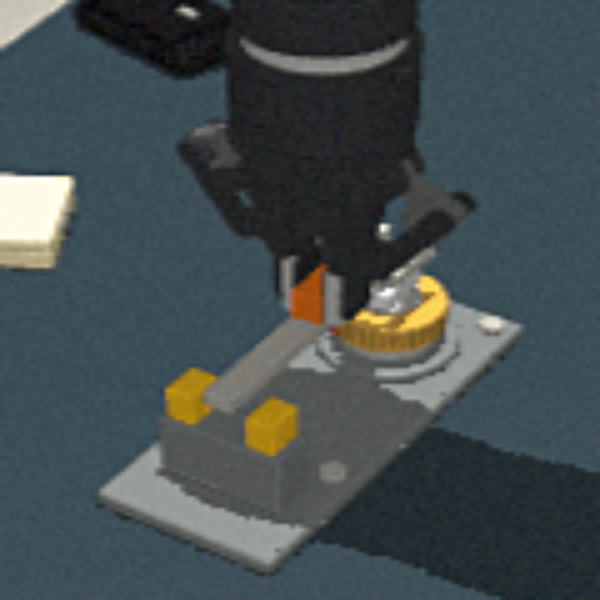

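Run:
```python
from h import *
d=dict(np.load('w3.npz')); print(d['T'][:3,3])
c,s=np.cos(3.0678),np.sin(3.0678)
R=np.array([[-s,c],[c,s]]); t=np.array([.4903,.1176])
R=np.array([[-.0737,c],[-.9973,s]])
def L(px,z): return ((plane(d,px,z,True)[:,:2]-t)@R*1000).round(1)
f=lambda X,Y:(205+X/5,60+Y/3)
z=.0865
print('cheek tips',L([f(191,184),f(263,184),f(475,184),f(546,184)],z)); print('outer y base',L([f(199,420),f(541,420)],z)); print('slot end',L([f(266,422),f(473,422)],z))
print('nut rim far/near',L([f(362,107),f(362,393)],.048)); print('nut rim l/r',L([f(120,250),f(605,250)],.048))
print('tang far', L([f(286,178),f(440,176)],.064),'near',L([f(286,352),f(440,352)],.064),'leadin',L([f(314,270),f(411,270)],.068))
```

```text
[0.48333646 0.0390064  0.22461733]
cheek tips [[ 71.4 -13.5]
 [ 71.3  -7.4]
 [ 71.3  10.5]
 [ 71.4  16.5]]
outer y base [[ 36.6 -13.6]
 [ 36.6  16.9]]
slot end [[36.3 -7.6]
 [36.3 10.8]]
nut rim far/near [[83.1  0.9]
 [30.1  0.9]]
nut rim l/r [[ 57.4 -25.6]
 [ 57.3  27.5]]
tang far [[71.1 -6.5]
 [71.4  8.5]] near [[41.8 -6.8]
 [41.7  8.8]] leadin [[56.3 -3.7]
 [56.3  5.7]]
```

{"name": "send_rows", "arguments": {
  "targets": "0 -0.2 -0.6 4 0;0 -0.2 -0.6 8 0;0 -0.2 -0.6 12 0;0 -0.2 -0.6 16 0;0 -0.2 -0.6 20 0;0 -0.2 -0.6 23 0"
}}

```text
t: 6.22
position: [0.491, 0.1178, 0.2333]
eef_rot: [[-0.074, -0.997, -0.001], [-0.997, 0.074, -0.0], [0.0, 0.001, -1.0]]
force: [-1.3, -0.2, -1.5]
gripper_width: 0.148
```

{"name": "send_rows", "arguments": {
  "targets": "0 0 0 1 0;0 0 0 2 0;0 0 0 2.5 0"
}}

```text
t: 6.6
position: [0.4911, 0.1178, 0.2314]
eef_rot: [[-0.074, -0.997, -0.0], [-0.997, 0.074, -0.0], [0.0, 0.0, -1.0]]
force: [-2.9, -0.4, 5.1]
gripper_width: 0.15
```

```bash
python3 snap.py wrist w4
python3 - <<'E'
from h import *
d=dict(np.load('w4.npz'));im=d['image']
cv2.imwrite('pics/w4y.png',cv2.resize(im[60:260,205:355],None,fx=5,fy=3,interpolation=0)[:,:,::-1])
E
```

```text
6.65 [0.491  0.1178 0.2314] [ 0.089  0.436 -0.534  0.601 -0.    -1.408] yaw_y 3.068 [-2.83 -0.14  2.52] 0.15018583479727002
```

View pics/w4y.png

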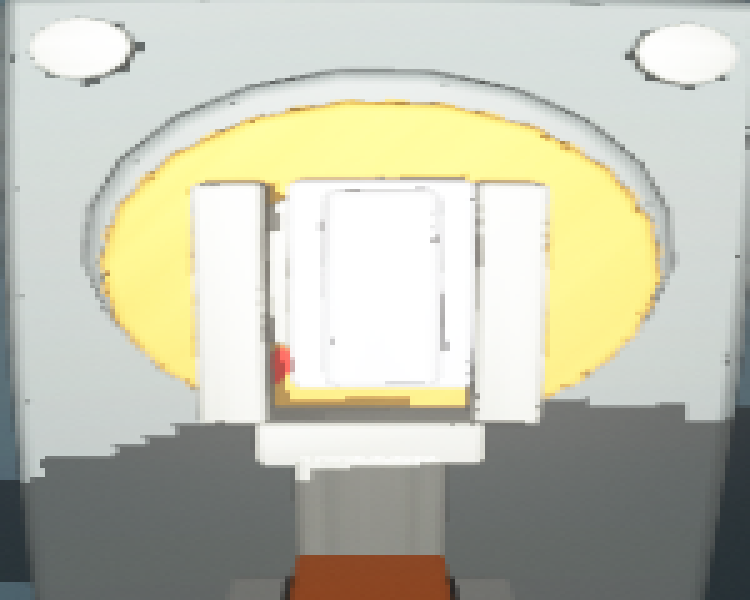

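The spanner is down over the tang, with the tang filling the slot at about (280,150). The contact force and TCP height of 0.2314 match the seated height, so I'll release and rise.

{"name": "send_rows", "arguments": {
  "targets": "0.5 0 0 -1 0;0.6 0 0 -1 0;0.7 0 0 -1 0;0.7 0 0 -30 0;0.8 0 0 -70 0;0.8 0 0 -70 0"
}}

```text
t: 7.4
position: [0.4928, 0.118, 0.3041]
eef_rot: [[-0.073, -0.997, 0.006], [-0.997, 0.073, 0.001], [-0.001, -0.006, -1.0]]
force: [0.9, 0.1, -0.7]
gripper_width: 0.803
```

```bash
python3 snap.py wrist w5;python3 snap.py side s5
python3 - <<'E'
from h import *
d=dict(np.load('w5.npz'));im=d['image']
cv2.imwrite('pics/w5y.png',cv2.resize(im[60:260,205:355],None,fx=5,fy=3,interpolation=0)[:,:,::-1])
d=np.load('s5.npz');cv2.imwrite('pics/s5z.png',cv2.resize(d['image'][170:300,230:350],None,fx=5,fy=4)[:,:,::-1])
E
```

```text
7.45 [0.492  0.1179 0.3025] [ 0.089  0.341 -0.458  0.769  0.    -1.408] yaw_y 3.068 [ 0.18 -0.61 -0.43] 0.7955101937719039
7.5 [0.4913 0.1178 0.3013] [ 0.089  0.342 -0.459  0.768  0.    -1.408] yaw_y 3.0679 [-0.19  0.54  0.31] 0.7990616390225611
```

View pics/w5y.png

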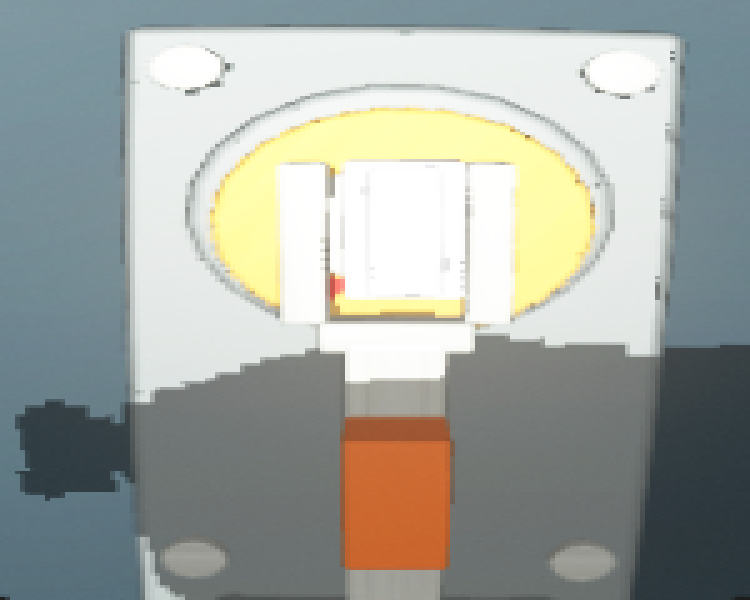

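View pics/s5z.png

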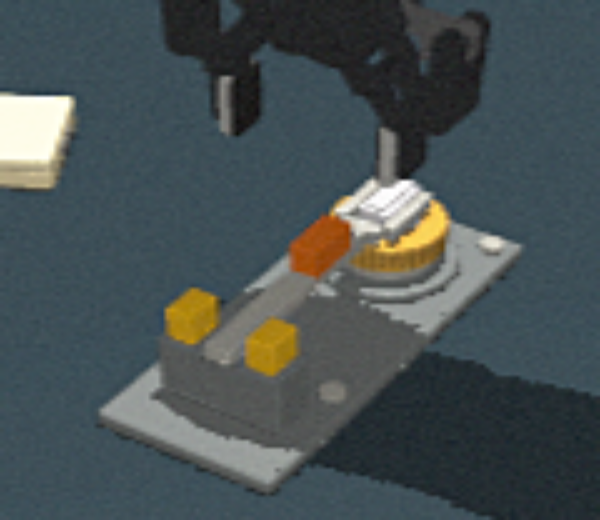

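The wrist view shows the tang inside the slot, and the side view shows the tail lying between the posts, level. Now I'll locate the nut axis in the tool frame for the grip.

Run:
```python
from h import *
d=dict(np.load('w5.npz'))
f=lambda X,Y:(205+X/5,60+Y/3)
# commanded/settled: use world coordinates
l,r=plane(d,[f(209,215),f(597,215)],.048,True); far,=plane(d,[f(400,108)],.048,True)
print('lr',l,r,(l+r)/2,np.linalg.norm(l-r)); print('far',far)
ax=far+np.array([np.cos(1.49),np.sin(1.49),0])*.027; print('axis from far',ax)
print('tang',plane(d,[f(343,161),f(465,161),f(343,298),f(465,298)],.064,True).mean(0))
```

```text
lr [0.51177508 0.05756644 0.048     ] [0.45808456 0.06128587 0.048     ] [0.48492982 0.05942615 0.048     ] 0.05381919825007397
far [0.48365384 0.03491027 0.048     ]
axis from far [0.48583297 0.06182219 0.048     ]
tang [0.48519451 0.06146899 0.064     ]
```

{"name": "send_rows", "arguments": {
  "targets": "1 15 0.4 0 -0.15;1 35 1 0 -0.33;1 56.7 1.4 0 -0.5;1 56.7 1.4 0 -0.53;1 56.7 1.4 50 -0.53;1 56.7 1.4 85 -0.53;1 56.7 1.4 85 -0.53"
}}

```text
t: 8.38
position: [0.4837, 0.0619, 0.2135]
eef_rot: [[0.44, -0.898, -0.007], [-0.898, -0.44, 0.0], [-0.003, 0.006, -1.0]]
force: [-0.1, 0.1, 1.1]
gripper_width: 1.001
```

```bash
python3 snap.py wrist w6; python3 snap.py side s6; python3 -c "
from h import *
d=np.load('s6.npz');cv2.imwrite('pics/s6z.png',cv2.resize(d['image'][150:300,230:370],None,fx=5,fy=4)[:,:,::-1])"
```

```text
8.425 [0.4848 0.0619 0.2151] [-0.024  0.439 -0.588  0.547  0.    -2.051] yaw_y -2.6855 [0.18 0.62 0.45] 0.9980164991161783
8.475 [0.4857 0.0618 0.2163] [-0.024  0.438 -0.587  0.547  0.    -2.051] yaw_y -2.6853 [ 0.31 -0.48  0.89] 0.9997824129689452
```

View pics/w6.png

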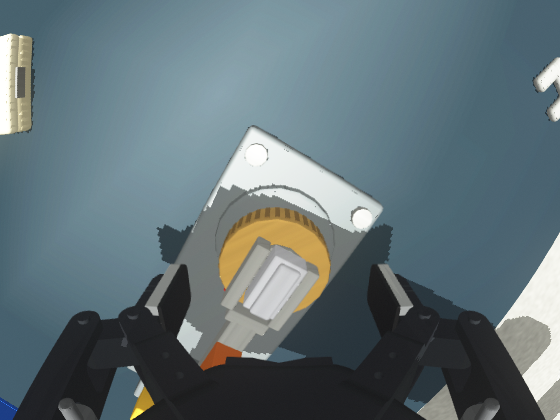

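View pics/s6z.png

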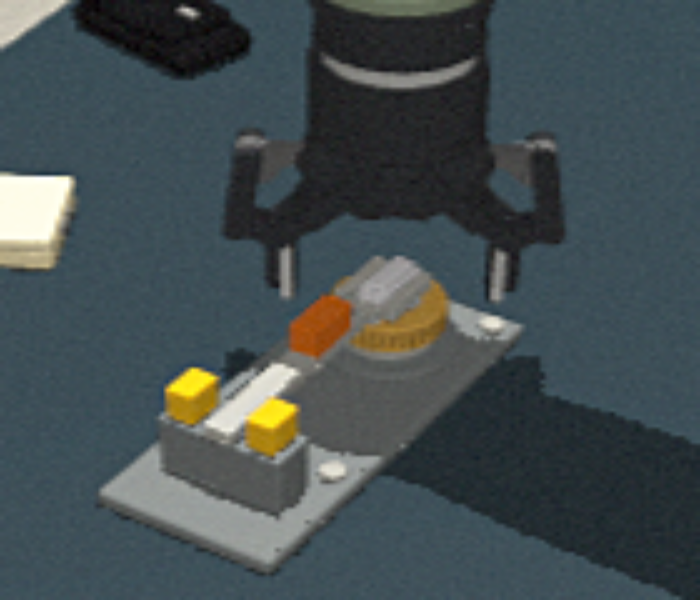

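The fingers straddle the nut, clear of the spanner on both sides: pads at (170,285) and (388,285), nut at about (275,262). Going down and closing.

{"name": "send_rows", "arguments": {
  "targets": "1 0 0 10 0;1 0 0 18 0;1 0 0 18 0;1 0 0 18 0;0 0 0 18 0;0 0 0 18 0;0 0 0 18 0;0 0 0 18 0",
  "force": 90
}}

```text
t: 9.48
position: [0.4855, 0.0613, 0.199]
eef_rot: [[0.441, -0.898, -0.0], [-0.898, -0.441, -0.001], [0.001, 0.0, -1.0]]
force: [-2.7, -0.3, 9.5]
gripper_width: 0.603
```

```bash
python3 snap.py wrist w7; python3 snap.py side s7; python3 -c "
from h import *
d=np.load('s7.npz');cv2.imwrite('pics/s7z.png',cv2.resize(d['image'][150:300,230:370],None,fx=5,fy=4)[:,:,::-1])
from bench import env
print(env.read_state()['torque'])"
```

```text
9.525 [0.4855 0.0613 0.1991] [-2.500e-02  4.650e-01 -6.020e-01  5.040e-01 -1.000e-03 -2.052e+00] yaw_y -2.6854 [-3.17 -1.72  9.47] 0.6024046094736357
9.575 [0.4855 0.0612 0.1991] [-2.500e-02  4.650e-01 -6.020e-01  5.040e-01 -1.000e-03 -2.052e+00] yaw_y -2.6854 [-3.14 -0.72  9.77] 0.5979974949530849
[-0.15959529  0.77250587 -0.00364034]
```

View pics/w7.png

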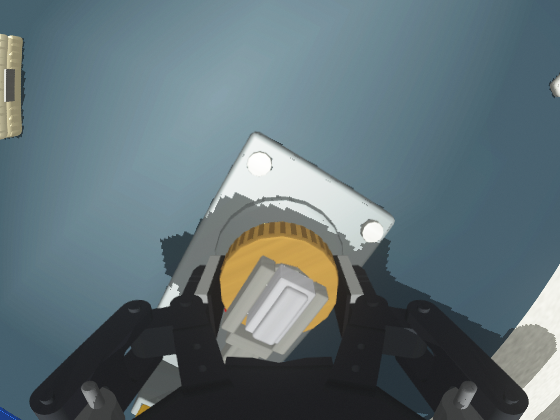

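View pics/s7z.png

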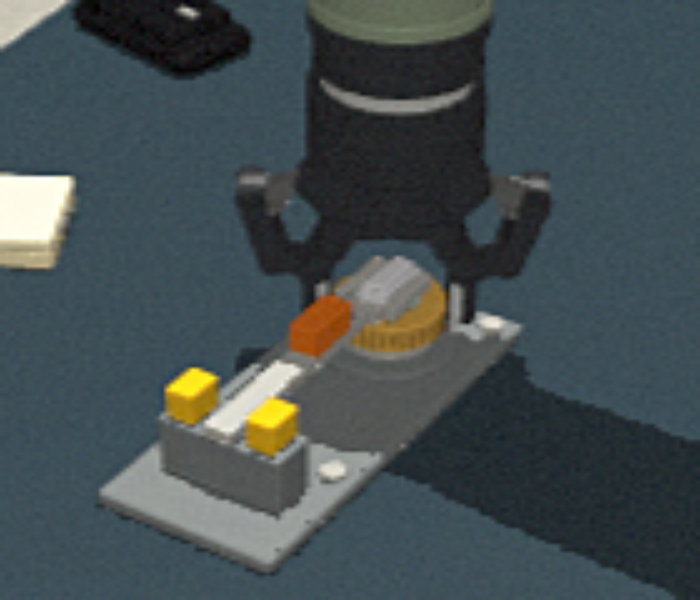

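{"name": "send_rows", "arguments": {
  "targets": "0 0 0 0 0.08;0 0 0 0 0.16;0 0 0 0 0.24;0 0 0 0 0.32;0 0 0 0 0.4;0 0 0 0 0.4"
}}

```text
t: 10.32
position: [0.4857, 0.0613, 0.1991]
eef_rot: [[0.056, -0.998, 0.0], [-0.998, -0.056, -0.0], [0.0, -0.0, -1.0]]
force: [-3.1, 0.2, 8.7]
gripper_width: 0.599
```

```bash
python3 snap.py wrist w8; python3 snap.py side s8; python3 -c "
from h import *
d=np.load('s8.npz');cv2.imwrite('pics/s8z.png',cv2.resize(d['image'][150:300,230:370],None,fx=5,fy=4)[:,:,::-1])
from bench import env
print(env.read_state()['torque'])"
```

```text
10.375 [0.4857 0.0613 0.1991] [-0.025  0.465 -0.602  0.504 -0.    -1.652] yaw_y -3.0855 [-2.17 -0.48  9.01] 0.6021757615419376
10.425 [0.4857 0.0613 0.1991] [-0.025  0.465 -0.602  0.504 -0.    -1.652] yaw_y -3.0855 [-2.07 -0.71  8.46] 0.5982924491675078
[-0.07937643  0.67600868 -0.09615739]
```

View pics/w8.png

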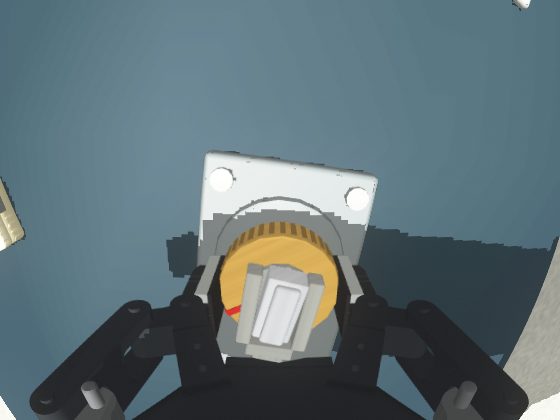

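View pics/s8z.png

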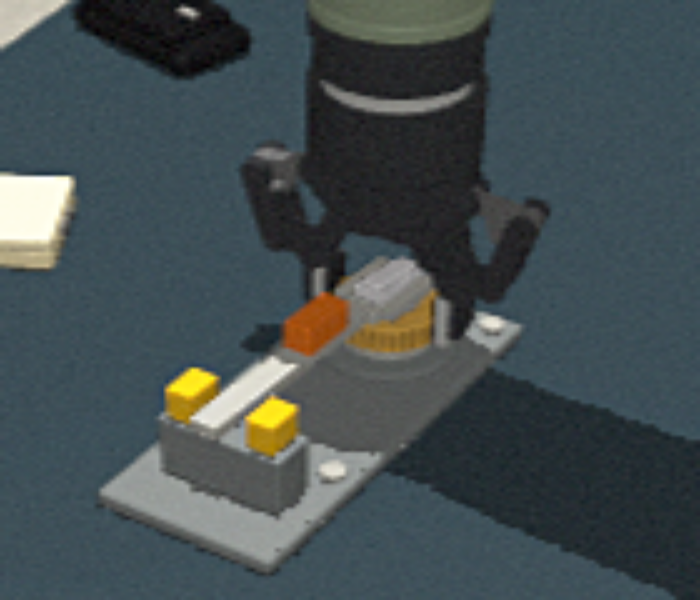

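The tail now rests against its post, at the left in the side view (215,405), and the nut's red line has come round to (234,310) in the wrist view. The play is taken up, so I'll go on turning.

{"name": "send_rows", "arguments": {
  "targets": "0 0 0 0 0.1;0 0 0 0 0.2;0 0 0 0 0.3;0 0 0 0 0.4;0 0 0 0 0.5;0 0 0 0 0.6;0 0 0 0 0.68;0 0 0 0 0.68"
}}

```text
t: 11.42
position: [0.486, 0.0612, 0.1991]
eef_rot: [[-0.585, -0.811, 0.001], [-0.811, 0.585, -0.001], [-0.0, -0.001, -1.0]]
force: [-1.5, -0.9, 7.4]
gripper_width: 0.602
```

```bash
python3 snap.py wrist w9; python3 -c "
from bench import env
print(env.read_state()['torque'])"
```

```text
11.475 [0.486  0.0612 0.1991] [-0.025  0.465 -0.601  0.503 -0.001 -0.972] yaw_y 2.5176 [-1.22 -1.93  7.92] 0.600099425239784
[-0.07943378  0.44770168 -0.07096029]
```

View pics/w9.png

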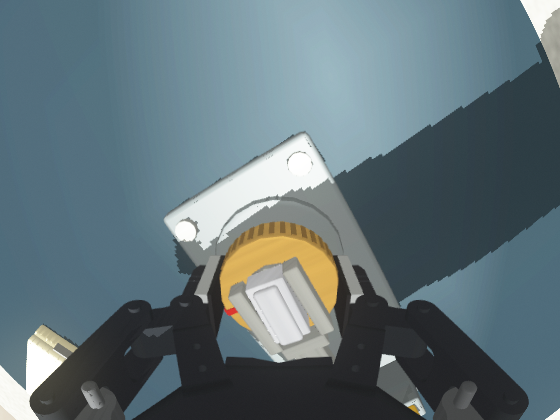

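{"name": "send_rows", "arguments": {
  "targets": "1 0 0 0 0;1 0 0 0 0;1 0 0 0 0;1 0 0 0 0;1 0 0 -60 0;1 0 0 -100 0;1 0 0 -100 -0.18;1 0 0 -100 -0.36;1 0 0 -100 -0.54;1 0 0 -100 -0.54"
}}

```text
t: 12.72
position: [0.4856, 0.0614, 0.2981]
eef_rot: [[-0.086, -0.996, -0.0], [-0.996, 0.086, -0.0], [0.0, 0.0, -1.0]]
force: [-0.9, -0.3, 0.6]
gripper_width: 0.999
```

```bash
python3 snap.py wrist w10; python3 snap.py side s10; python3 -c "
from h import *
d=np.load('w10.npz');cv2.imwrite('pics/w10z.png',cv2.resize(d['image'][150:400,180:380],None,fx=4,fy=2.4)[:,:,::-1])
d=np.load('s10.npz');cv2.imwrite('pics/s10z.png',cv2.resize(d['image'][170:300,230:350],None,fx=5,fy=4)[:,:,::-1])
"
```

```text
12.775 [0.4856 0.0614 0.2981] [-0.025  0.321 -0.502  0.748  0.    -1.509] yaw_y 3.055 [-0.72  0.72 -0.08] 0.9958456525855797
12.825 [0.4856 0.0614 0.2981] [-0.025  0.321 -0.502  0.748 -0.    -1.51 ] yaw_y 3.0552 [-0.8  -0.21  0.46] 1.0025886596529339
```

View pics/w10z.png

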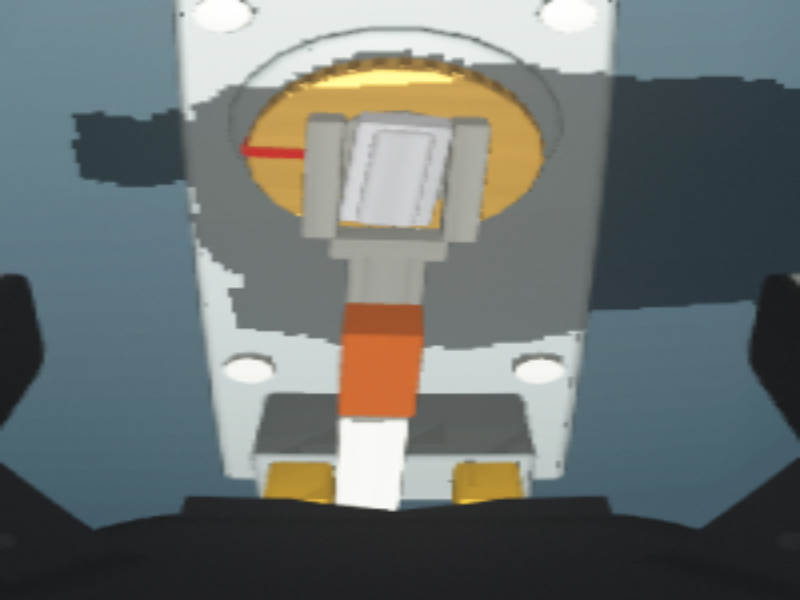

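View pics/s10z.png

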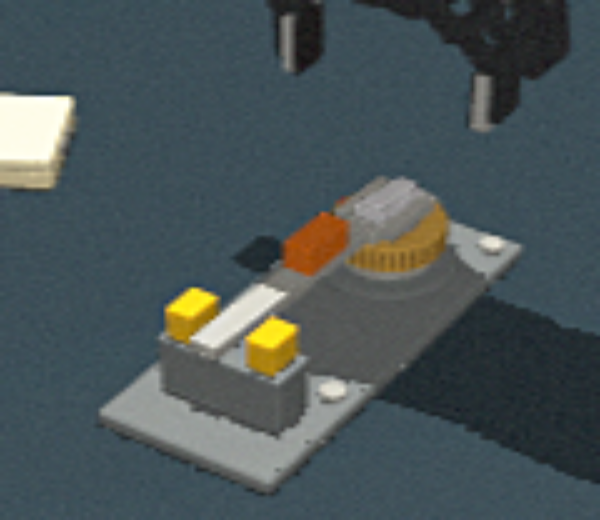

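Run:
```python
from h import *
def ang(p): u=p[1]-p[0]; return round(float(np.arctan2(u[1],u[0])),3)
d=dict(np.load('w10.npz')); f=lambda X,Y:(180+X/4,150+Y/2.4)
for a,b,z in (((376,130),(361,222),.068),((437,130),(428,221),.068),((357,122),(340,222),.064),((453,124),(435,225),.064),((304,120),(301,236),.062),((490,122),(476,240),.062)):
    print('tang/cheek',ang(plane(d,[f(*a),f(*b)],z,True)))
d=dict(np.load('w5.npz')); f=lambda X,Y:(205+X/5,60+Y/3)
for a,b,z in (((343,161),(341,298),.064),((465,161),(467,298),.064),((369,165),(365,296),.068)): print('before',ang(plane(d,[f(*a),f(*b)],z,True)))
d=dict(np.load('w3.npz')); 
for a,b,z in (((284,178),(287,352),.064),((440,178),(440,352),.064),((314,190),(312,345),.068)): print('w3',ang(plane(d,[f(*a),f(*b)],z,True)))
d=dict(np.load('w2.npz')); f=lambda X,Y:(215+X/6,80+Y/4.2)
for a,b,z in (((302,145),(306,335),.064),((453,145),(453,335),.064),((335,150),(333,300),.068)): print('w2',ang(plane(d,[f(*a),f(*b)],z,True)))
# mark position now
d=dict(np.load('w10.npz')); f=lambda X,Y:(180+X/4,150+Y/2.4)
print('mark now',plane(d,[f(395,224)],.068,True))
```

```text
tang/cheek 1.388
tang/cheek 1.44
tang/cheek 1.379
tang/cheek 1.399
tang/cheek 1.447
tang/cheek 1.443
before 1.486
before 1.517
before 1.479
w3 1.498
w3 1.506
w3 1.483
w2 1.504
w2 1.503
w2 1.483
mark now [[0.48619001 0.07439654 0.068     ]]
```

The screw has turned about 0.1 rad in total and the spanner's tail bears on its post, both within the play. Second grip next.

{"name": "send_rows", "arguments": {
  "targets": "1 0 0 0 -0.18;1 0 0 0 -0.36;1 0 0 0 -0.55;1 0 0 50 -0.55;1 0 0 90 -0.55;1 0 0 99 -0.55;1 0 0 99 -0.55;0 0 0 99 -0.55;0 0 0 99 -0.55;0 0 0 99 -0.55;0 0 0 99 -0.55",
  "force": 100
}}

```text
t: 14.2
position: [0.4856, 0.061, 0.2011]
eef_rot: [[0.449, -0.893, 0.001], [-0.893, -0.449, -0.002], [0.002, 0.0, -1.0]]
force: [-4.5, -1.7, 13.1]
gripper_width: 0.595
```

{"name": "send_rows", "arguments": {
  "targets": "0 0 0 0 0.08;0 0 0 0 0.16;0 0 0 0 0.24;0 0 0 0 0.3"
}}

```text
t: 14.7
position: [0.4856, 0.0611, 0.2011]
eef_rot: [[0.164, -0.986, 0.001], [-0.986, -0.164, -0.002], [0.002, -0.001, -1.0]]
force: [-5.5, -1.3, 13.1]
gripper_width: 0.599
```

```bash
cat > st.py <<'E'
from bench import env
import numpy as np
s=env.read_state(); print(round(s['t'],2),s['position'].round(4),'yaw',np.mod(np.arctan2(*s['eef_rot'][1::-1,1]),2*np.pi).round(4),'q6',s['q'][5].round(3),'F',s['force'].round(1),'M',s['torque'].round(2),'jt6',s['joint_torque'].round(2)[5],s['gripper_width'])
E
python3 st.py
```

```text
14.7 [0.4856 0.0611 0.2011] yaw 3.3064 q6 -1.761 F [-5.5 -1.3 13.1] M [-0.47  1.14  0.31] jt6 -0.06 0.598798085110611
```

{"name": "send_rows", "arguments": {
  "targets": "0 0 0 0 0.08;0 0 0 0 0.16;0 0 0 0 0.24"
}}

```text
t: 15.08
position: [0.4857, 0.0611, 0.2011]
eef_rot: [[-0.076, -0.997, 0.001], [-0.997, 0.076, -0.002], [0.002, -0.001, -1.0]]
force: [-5.2, -2.1, 12.9]
gripper_width: 0.598
```

```bash
python3 st.py
```

```text
15.07 [0.4857 0.0611 0.2011] yaw 3.0658 q6 -1.52 F [-5.2 -2.1 12.9] M [-0.43  1.15  0.36] jt6 -0.21 0.5977376194416247
```

{"name": "send_rows", "arguments": {
  "targets": "0 0 0 0 0.06;0 0 0 0 0.12;0 0 0 0 0.18"
}}

```text
t: 15.45
position: [0.4857, 0.061, 0.2011]
eef_rot: [[-0.252, -0.968, 0.001], [-0.968, 0.252, -0.002], [0.002, -0.002, -1.0]]
force: [-4.5, -2.7, 13.8]
gripper_width: 0.597
```

```bash
python3 st.py
```

```text
15.45 [0.4857 0.061  0.2011] yaw 2.8865 q6 -1.341 F [-4.5 -2.7 13.8] M [-0.46  1.11  0.36] jt6 -0.09 0.597373179038633
```

{"name": "send_rows", "arguments": {
  "targets": "0 0 0 0 0.06;0 0 0 0 0.12;0 0 0 0 0.18"
}}

```text
t: 15.82
position: [0.4857, 0.061, 0.2012]
eef_rot: [[-0.421, -0.907, 0.001], [-0.907, 0.421, -0.002], [0.001, -0.002, -1.0]]
force: [-4.6, -2.9, 12.9]
gripper_width: 0.598
```

```bash
python3 st.py
```

```text
15.82 [0.4857 0.061  0.2012] yaw 2.7066 q6 -1.161 F [-4.6 -2.9 12.9] M [-0.46  1.14  0.53] jt6 0.09 0.5982086965704173
```

{"name": "send_rows", "arguments": {
  "targets": "0 0 0 0 0.06;0 0 0 0 0.12;0 0 0 0 0.18"
}}

```text
t: 16.2
position: [0.4863, 0.0619, 0.2013]
eef_rot: [[-0.569, -0.822, 0.003], [-0.822, 0.569, 0.0], [-0.002, -0.002, -1.0]]
force: [4.8, 9.3, -2.3]
gripper_width: 0.597
```

```bash
python3 st.py
```

```text
16.2 [0.4863 0.0619 0.2013] yaw 2.5359 q6 -0.989 F [ 4.8  9.3 -2.3] M [ 1.96 -0.28  0.98] jt6 1.34 0.597011356867668
```

```bash
python3 snap.py wrist w11; python3 snap.py side s11; python3 st.py; python3 -c "
from h import *
d=np.load('w11.npz');cv2.imwrite('pics/w11z.png',cv2.resize(d['image'][200:400,180:380],None,fx=4,fy=3)[:,:,::-1])
d=np.load('s11.npz');cv2.imwrite('pics/s11z.png',cv2.resize(d['image'][170:300,230:350],None,fx=5,fy=4)[:,:,::-1])
"
```

```text
16.25 [0.4866 0.0621 0.2011] [-0.024  0.462 -0.6    0.505  0.002 -0.984] yaw_y 2.5302 [-1.31  2.79  7.91] 0.5928855406603057
16.3 [0.4866 0.0622 0.2011] [-0.024  0.462 -0.6    0.505  0.002 -0.986] yaw_y 2.5323 [-1.75  2.04  8.75] 0.5984374328610396
16.3 [0.4866 0.0622 0.2011] yaw 2.5323 q6 -0.986 F [-1.7  2.   8.8] M [0.73 0.12 1.65] jt6 1.78 0.5984374328610396
```

View pics/w11z.png

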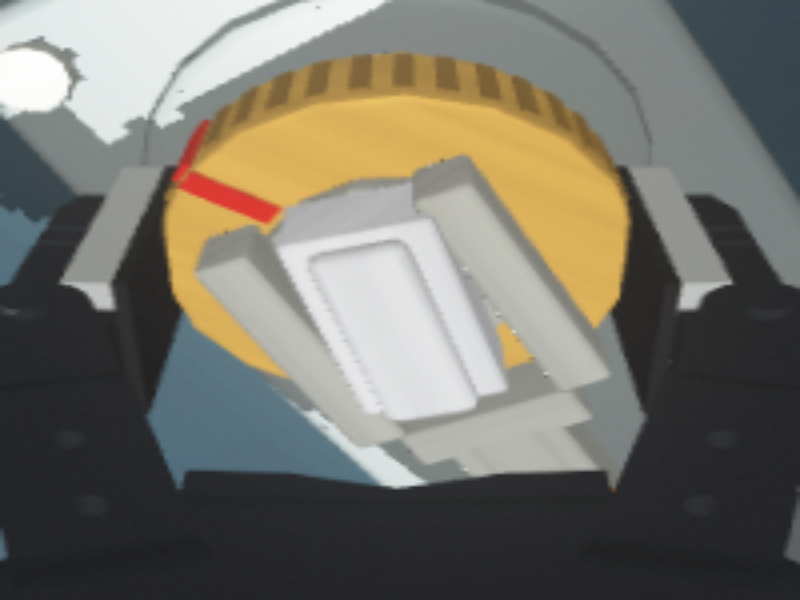

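View pics/s11z.png

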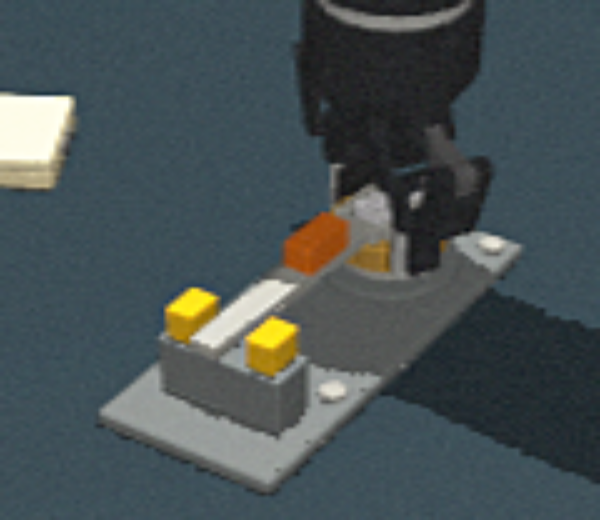

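Torque about the axis has risen to 1.65 N m, up from about 0.35 while it turned freely. That is consistent with a jam, and the tail is pressed on its post. I'll hold a moment, release, then verify with a fresh grip in mid-range.

{"name": "send_rows", "arguments": {
  "targets": "0 0 0 0 0;0 0 0 0 0"
}}

```text
t: 16.55
position: [0.4866, 0.0622, 0.2011]
eef_rot: [[-0.571, -0.821, 0.004], [-0.821, 0.571, 0.002], [-0.004, -0.002, -1.0]]
force: [-1.4, 1.5, 8.6]
gripper_width: 0.593
```

```bash
python3 st.py
```

```text
16.55 [0.4866 0.0622 0.2011] yaw 2.5335 q6 -0.987 F [-1.4  1.5  8.6] M [0.63 0.13 1.71] jt6 1.73 0.59327854898702
```

{"name": "send_rows", "arguments": {
  "targets": "0 0 0 0 -0.02;1 0 0 0 -0.02;1 0 0 0 -0.02;1 0 0 0 -0.02;1 0 0 -50 0;1 0 0 -99 0;1 0 0 -99 -0.18;1 0 0 -99 -0.36;1 0 0 -99 -0.54;1 0 0 -99 -0.54"
}}

```text
t: 17.8
position: [0.4856, 0.0613, 0.2981]
eef_rot: [[-0.076, -0.997, -0.0], [-0.997, 0.076, -0.0], [0.0, 0.0, -1.0]]
force: [0.5, -0.2, -0.4]
gripper_width: 0.999
```

```bash
python3 snap.py wrist w12; python3 snap.py side s12; python3 -c "
from h import *
d=np.load('w12.npz');cv2.imwrite('pics/w12z.png',cv2.resize(d['image'][150:400,180:380],None,fx=4,fy=2.4)[:,:,::-1])
d=np.load('s12.npz');cv2.imwrite('pics/s12z.png',cv2.resize(d['image'][170:300,230:350],None,fx=5,fy=4)[:,:,::-1])
"
```

```text
17.85 [0.4856 0.0613 0.2981] [-0.025  0.321 -0.502  0.749 -0.    -1.519] yaw_y 3.0646 [ 0.21 -0.46 -0.06] 1.001833513102313
17.9 [0.4856 0.0613 0.2981] [-0.025  0.321 -0.502  0.748 -0.    -1.52 ] yaw_y 3.065 [-0.27 -0.5  -0.21] 0.997646328522696
```

View pics/w12z.png

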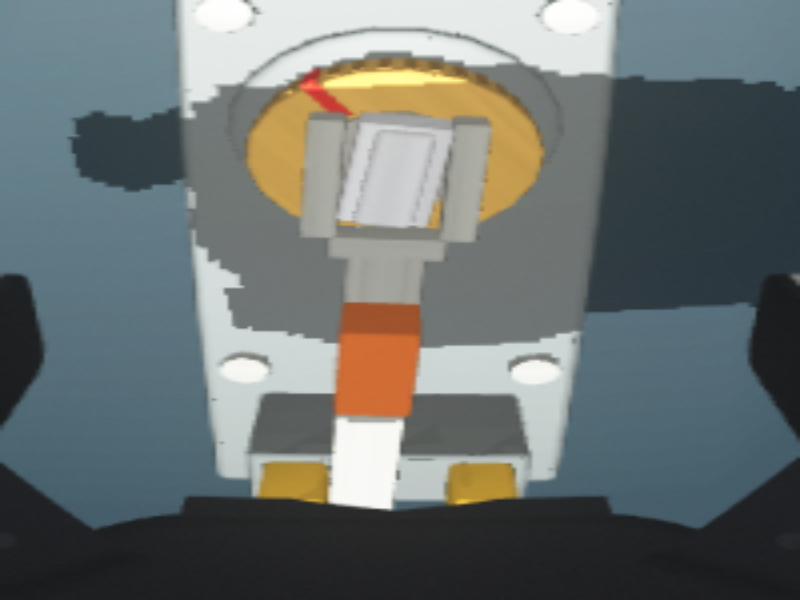

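View pics/s12z.png

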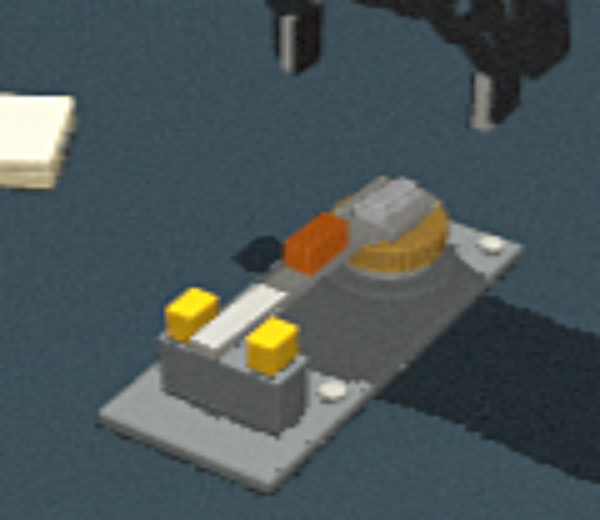

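The spanner is still level on the tang, its tail against the left post, and the red line has swung to (258,185) in the full wrist frame. To confirm the jam I'll take a third grip in mid-range and load it again.

{"name": "send_rows", "arguments": {
  "targets": "1 0 0 0 -0.15;1 0 0 0 -0.3;1 0 0 50 -0.3;1 0 0 90 -0.3;1 0 0 100 -0.3;1 0 0 100 -0.3;0 0 0 100 -0.3;0 0 0 100 -0.3;0 0 0 100 -0.3;0 0 0 100 -0.3"
}}

```text
t: 19.15
position: [0.4856, 0.0612, 0.2001]
eef_rot: [[0.224, -0.975, 0.001], [-0.975, -0.224, -0.001], [0.001, -0.001, -1.0]]
force: [-4.7, -1.4, 13.7]
gripper_width: 0.6
```

{"name": "send_rows", "arguments": {
  "targets": "0 0 0 0 0.03;0 0 0 0 0.06"
}}

```text
t: 19.4
position: [0.4856, 0.0613, 0.2001]
eef_rot: [[0.169, -0.986, 0.001], [-0.986, -0.169, -0.002], [0.002, -0.001, -1.0]]
force: [-4.9, -1.0, 12.4]
gripper_width: 0.599
```

```bash
python3 st.py
```

```text
19.4 [0.4856 0.0613 0.2001] yaw 3.311 q6 -1.765 F [-4.9 -1.  12.4] M [-0.49  1.12  1.71] jt6 1.52 0.59852652389402
```

{"name": "send_rows", "arguments": {
  "targets": "0 0 0 0 0.06;0 0 0 0 0.06;1 0 0 0 0.04;1 0 0 0 0.04;1 0 0 0 0.04;1 0 0 0 0.04;1 0 0 -50 0.04;1 0 0 -99 0.04;1 0 0 -99 0.2;1 0 0 -99 0.3;1 0 0 -99 0.3"
}}

```text
t: 20.78
position: [0.4856, 0.0614, 0.2972]
eef_rot: [[-0.132, -0.991, -0.0], [-0.991, 0.132, 0.0], [-0.0, 0.0, -1.0]]
force: [0.7, -1.0, 0.2]
gripper_width: 0.998
```

```bash
python3 snap.py wrist w13; python3 snap.py side s13; python3 -c "
from h import *
d=np.load('w13.npz');cv2.imwrite('pics/w13z.png',cv2.resize(d['image'][150:400,180:380],None,fx=4,fy=2.4)[:,:,::-1])
d=np.load('s13.npz');cv2.imwrite('pics/s13z.png',cv2.resize(d['image'][170:300,230:350],None,fx=5,fy=4)[:,:,::-1])
"
```

```text
20.825 [0.4856 0.0614 0.2971] [-0.025  0.322 -0.503  0.746  0.    -1.464] yaw_y 3.0096 [-0.17  0.15 -0.15] 1.0009749181115533
20.875 [0.4856 0.0614 0.297 ] [-0.025  0.322 -0.503  0.746  0.    -1.464] yaw_y 3.0094 [-0.11  1.43 -0.6 ] 0.9998743727870876
```

View pics/w13z.png

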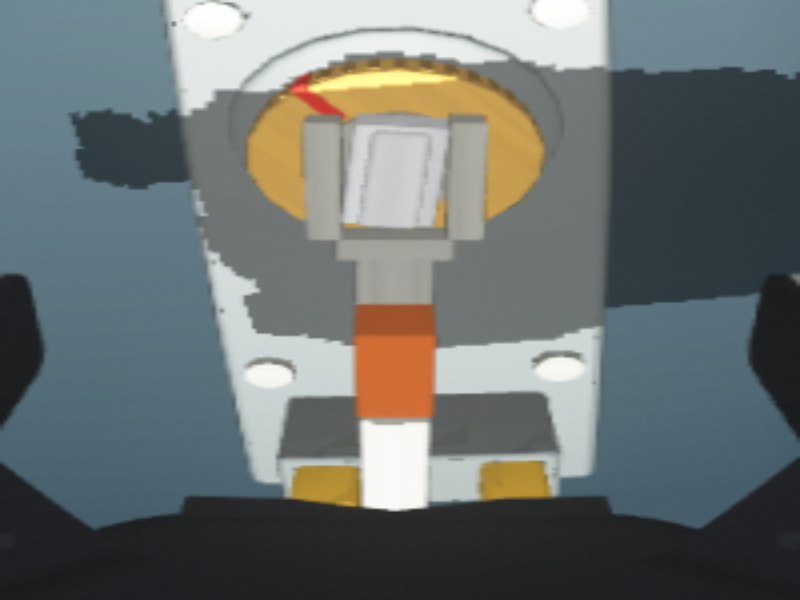

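View pics/s13z.png

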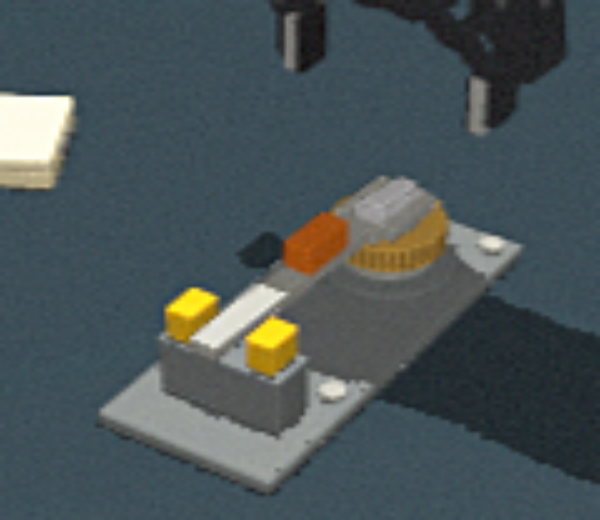

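Run:
```python
from h import *
ax=np.array([.4854,.0614]); f=lambda X,Y:(180+X/4,150+Y/2.4)
def ang(p): u=p[1]-p[0]; return round(float(np.arctan2(u[1],u[0])),3)
def yaw(P): v=P[0,:2]-ax; return np.arctan2(v[1],v[0]).round(3)
for t,a in (('w10',(245,151)),('w12',(303,88)),('w13',(294,92))):
    d=dict(np.load(t+'.npz')); h=hsv(d); m=(cv2.inRange(h,(0,150,110),(4,255,255))|cv2.inRange(h,(174,150,110),(180,255,255))); m[:,:200]=0;m[:,350:]=0;m[330:]=0
    ys,xs=np.nonzero(m); P=plane(d,np.c_[xs,ys],.048,True)
    v=P[:,:2]-ax; print(t,'rim',yaw(plane(d,[f(*a)],.048,True)),len(xs),'mean yaw',np.median(np.arctan2(v[:,1],v[:,0])).round(3))
d=dict(np.load('top0.npz'));h=hsv(d);m=cv2.inRange(h,(0,90,90),(9,255,255));m[:,:255]=0;m[:,290:]=0;m[:215]=0;m[242:]=0
ys,xs=np.nonzero(m);P=plane(d,np.c_[xs,ys],.048);v=P[:,:2]-(ax+[.0007,.0004]);print('top0',len(xs),np.median(np.arctan2(v[:,1],v[:,0])))
d=dict(np.load('w13.npz'))
for a,b,z in (((374,132),(361,222),.068),((434,132),(428,221),.068),((357,122),(342,222),.064),((448,124),(437,225),.064),((304,120),(306,236),.062),((488,122),(485,238),.062)):
    print('tang/cheek',ang(plane(d,[f(*a),f(*b)],z,True)))
```

```text
w10 rim -0.149 55 mean yaw -0.151
w12 rim -1.012 61 mean yaw -1.076
w13 rim -0.995 60 mean yaw -1.053
top0 0 nan
tang/cheek 1.351
tang/cheek 1.411
tang/cheek 1.343
tang/cheek 1.39
tang/cheek 1.424
tang/cheek 1.449
  return _methods._mean(a, axis=axis, dtype=dtype,
  ret = ret.dtype.type(ret / rcount)
```

Run:
```python
from bench import env
env.job_done(); s=env.read_state(); print(s['t'],s['force'])
```

```text
the job is handed in; nothing more can be done
the job is handed in; nothing more can be done
```

The nut is locked and the job is handed in at about 21 s. I seated the spanner on the tang with its tail between the posts and released it. Then I turned the brass nut clockwise in two grips of about 1.07 rad until it jammed, and re-tightened it with a third grip. Last, I opened the gripper and lifted clear.

What the last checks showed:
- **Nut:** torque about the axis was about 0.35 N m while it turned freely. It rose to about 1.7 N m at the jam, and again at once when I re-gripped at a different angle. The red line stayed put after that, within about 0.02 rad. The last stretch of the second grip slipped on the already-stopped nut: it turned about 0.9 rad for 1.07 rad of gripper turn.
- **Screw:** it turned about 0.12 rad, roughly 1.8 mm at the mark, which is inside the limit. The individual edge readings spread by about 0.03 rad either way.
- **Spanner:** it looks level on the tang, with its tail against the clockwise-side post.
- **Bystanders:** the robot came near none of them, but I did not re-measure their positions.
- **Check that failed:** I could not read the nut's starting angle from the top image, because the red mask came up empty. The 2.4 rad value is therefore inferred from the jam torque and the stopped red line, not measured directly.

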